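# Seat a culture flask against the stage rails and hold it for the picture

## Task

Pick up the small culture flask from the table and lay it flat on the microscope's stage, then slide it gently into the corner of the two guide rails until its flat end (opposite the cap) bears on the end rail and its long side on the side rail. The stage has no clip, so finish with the gripper still on the flask, keeping it pressed against both rails for the picture: do not let go. Leave the big flask, the well plate and the slide box where they are.

Things in the scene. Friction and masses are not known exactly. Their poses are not given: they have to be found in the camera images.
- flask: the small rigid rectangular culture flask, 30 to 65 g, lying on its broad face. Origin: centre of its body's underside. Clear body 68 long (x -34 to +34), 50 wide (y), 25 high; pale patch on top. Flat end at own +x; at -x a shoulder (15 long, 31 wide), then neck and round cap (23 dia.) reaching x = -73. Centre of mass near x = -8. Grasp across the 50 mm width
- cap (a point): middle of the outer end of the small flask's cap: flask's own (-73, 0, 12.5) mm
- microscope: inverted microscope, fixed; origin on the table under the stage's middle. Eyepiece head on its -y side (own y -180 to -390, up to 350 high), black lamp box on its +y side (to y 208, 150 high). Stage: flat black plate 232 (x) by 200 (y), top 200 mm above the table, round dark metal insert in the middle; only the two rails stand on it
- home (a point): point on the stage's top surface where the small flask's origin lies when home in the corner. Its axes are the microscope's and the seated flask's axes point the same way: flat end to +x on the end rail, long side to +y on the side rail, cap to -x
- end_rail: rigid aluminium rail fixed on the stage, the stop for the flask's flat end. Upright 6 thick (x), 36 long (y), 12 high; origin: centre of its underside. Its -x face, the stop, lies 34 mm to +x of home; it spans y -22 to +14 from home. A 4 mm high screw flange lies behind it. Bare plastic drags on both rails (friction about 1): leaning hard on one before reaching the other can stick the flask short
- side_rail: rigid aluminium rail square to the end rail, the stop for the flask's long side. Upright 28 long (x), 6 thick (y), 12 high; origin: centre of its underside. Its -y face, the stop, lies 25 mm to +y of home; it spans only x +6 to +34 from home, so a finger fits beside the cap-end half of the flask (own x below 0). 4 mm high screw flange behind it
- big_flask: the big flask of the same make, to be left alone: body 105 x 84 x 36 mm, cap 32 diameter, 170 long in all, lying on the table. Origin: centre of the underside of its rectangular body, cap to own -x
- well_plate: lidded clear well plate, to be left alone: 86 (x) x 128 (y) x 20 mm, on the table. Origin: centre of its underside
- slide_box: closed grey slide box, to be left alone: 90 (x) x 170 (y) x 32 mm, on the table. Origin: centre of its underside
Not all that is in view belongs to the job. What is shaped like the flask but orange or yellow is not meant.

How it is judged:
By the outcome, as a careful person would: the job done as asked, in the order asked, and still so for the second after the job is handed in, while the arm keeps its last pose, push and grip.
It also fails if it takes over 59 s, if anything falls off the work surface, if the arm or the gripper's body presses on something with over 40 N, if the wrist force passes 120 N, or if a joint passes its speed limit or range.

## Robot

A 7-joint arm with a two-finger parallel gripper is mounted at the origin on the work surface. World frame = base frame: x ahead of the robot, y to its left, z up, the work surface at z = 0. Lengths are in m, angles in rad, forces in N, time in s.
With the tool pointing down it reaches from about 0.4 to 0.85 m from the base axis. Payload 10.4 kg.
Tool frame: the origin (TCP) lies on the centre line of the jaws, within the pads' length; the fingertips stand 11 mm ahead of it and the grasp point (between the pads) lies 8 mm behind it (tip_reach is the distance from the TCP to the fingertips, in m); z points along the fingers, y is the line along which they close (so a half turn about z gives the same grasp; the last joint's range is limited). The gripper opens to 85 mm and grips with 20 to 120 N. Pads are 22 mm wide; open, the fingers measure 114 mm over their backs; the gripper's body (76 mm by 85 mm) begins 54 mm behind the grasp point. The pads swing forward as they close: fully open they stand 13 mm farther back than shut.
Start: joints at [1.174, 0.332, -0.065, 1.46, 0.022, 1.35, -0.088], TCP at [0.228, -0.582, 0.208] pointing down, gripper open.
Joint ranges: [-2.6, 2.6], [-0.5, 2.12], [-1.47, 1.34], [0.16, 2.42], [-1.27, 4.41], [0.06, 2.06], [-2.6, 2.6]. Speed limits (rad/s): [2.22, 2.22, 2.79, 2.79, 3.14, 3.14, 3.14].

## Interface

Orientations are given as a unit quaternion [x, y, z, w].
In Python, from workcell import get_obs, camera, hand_in, tip_reach gives the robot as it stands. The module is installed in compiled form; this text tells all that it offers.
- The arm moves only by the tool move_arm, never from a script. Its argument "plan" is a list of rows, each an object with "delta_pos": the shift along the tool's x, y, z in shares of 0.75 m (1.0 is 0.75 m), a list of three; "turn": the turn, a rotation vector about the tool's x, y, z in normalised numbers (1 is 90 degrees), a list of three; "fingers": the closure, from 0 (fully open) to 1 (shut). A call has 1 to 12 rows; each row is the pose to reach, as a shift and turn from the pose commanded when the call began, along the tool's axes at that moment; what a row does not reach only later rows make up. A row lasts 1/8 s, in which the tool goes at most 62.5 mm and 10.7 degrees, less where a joint would pass 70% of its speed; a pose out of reach is approached as far as the arm can. A shift or turn number past 1, either way, is cut back to 1. A call with a gripper value outside its range is refused whole. The fingers move at their own pace and stop on an object; "force" is the grip in N (left out, the last holds). Time passes only in rows, so rows that repeat a pose let the fingers close. It gives the time, the measured TCP pose, the force, the opening and the grip force at its end, in the units of the state.
- get_obs(): the state, without advancing time (a new reading comes with each control period).
- camera(name): name is "scene" or "top"; returns a dict with "color" (400x640x3 uint8, red, green, blue), "range_z" (400x640 float32, m along the optical axis (not along the pixel's ray), 0 where there is no reading), "fx", "fy", "cx", "cy" (pixels), "R" (3x3) and "t" (3): a world point X has camera coordinates R X + t. Camera axes: x right, y down, z forward; pixel columns grow to the right and rows downward; lengths in m; the calibration is good to about 2 mm. A picture is of the moment at which its call begins.
- hand_in(): hands the job in; it is judged then, once.
The state is a dict: "clock": time; "joint_pos": joint angles; "joint_velocities": joint speeds; "tau": joint torques, N m; "position": TCP position; "ee_rot": TCP orientation; "ft_force": force on the tool from outside, world axes, zero at the start; "torque": the same for the moment, N m; "grip_width": opening from 0.0 (shut) to 1.0 (fully open); "grasp_force": force on a finger pad.
Only numpy, scipy, OpenCV 4.12 (cv2) and the standard library are available. Lean on these libraries where they do the work, as an engineer would, in place of code of your own. Each camera call takes 0.05 s, during which the arm holds its last target. There are 200 camera calls.

## Working session

There is one attempt and no reset: what is moved stays moved. The work goes in short steps, Python scripts to look and compute and a tool call to move; the robot and the scene stay as the last step left them, time stands still between calls to the robot, and variables do not carry over. Pictures are saved under pics/ and viewed, at most 11 in all, crops included, and the job is handed in when it is done.

Besides the shell and the picture viewer there is one more tool, called after "Request:" in YAML: its name, and indented under it one key for each argument. move_arm: Moves the arm, as the interface text tells. Its arguments: {"type":"object","properties":{"plan":{"type":"array","items":{"type":"object","properties":{"delta_pos":{"type":"array","items":{"type":"number"}},"turn":{"type":"array","items":{"type":"number"}},"fingers":{"type":"number"}}}},"force":{"type":"number"}},"required":["plan"]}

```bash
mkdir -p pics; cat > h.py <<'E'
import numpy as np,cv2
from workcell import *
def save(n,c,crop=None,s=1):
    im=c["color"][:,:,::-1]
    if crop: x0,y0,x1,y1=crop; im=im[y0:y1,x0:x1]
    cv2.imwrite("pics/"+n,cv2.resize(im,None,fx=s,fy=s,interpolation=cv2.INTER_CUBIC))
def w(c,u,v,z=None):
    "world point at pixel: by depth, or on plane z"
    d=np.array([(u-c["cx"])/c["fx"],(v-c["cy"])/c["fy"],1.])
    R,t=c["R"],c["t"]
    if z is None: return R.T@(d*c["range_z"][int(v),int(u)]-t)
    o=-R.T@t; r=R.T@d
    return o+r*(z-o[2])/r[2]
E
python3 - <<'E'
from h import *
for n in("scene","top"):
    c=camera(n); save(n+"0.png",c,s=1.25); np.savez(n+"0.npz",**c); print(n,c["fx"],-c["R"].T@c["t"],c["R"][2])
o=get_obs();print({k:np.round(v,3) for k,v in o.items()},tip_reach)
E
```

```text
scene 379.8272874384561 [ 0.91749217 -0.39991677  0.67586239] [-0.43556705  0.67245368 -0.59840404]
top 365.81721099592147 [0.32970589 0.20209259 1.15144757] [ 0.22134633 -0.00228963 -0.97519257]
{'clock': np.float64(0.1), 'joint_pos': array([ 1.174,  0.333, -0.065,  1.461,  0.022,  1.35 , -0.088]), 'joint_velocities': array([-0.002, -0.003,  0.   , -0.002,  0.001, -0.   , -0.   ]), 'tau': array([ 2.0000e-03, -6.2675e+01,  4.9000e-02, -3.9243e+01,  1.6000e-02,
        7.0000e-03,  0.0000e+00]), 'position': array([ 0.228, -0.581,  0.208]), 'ee_rot': array([ 0.983,  0.186, -0.   , -0.001]), 'ft_force': array([ 0.474, -0.391,  0.325]), 'torque': array([0.007, 0.013, 0.042]), 'grasp_force': np.float64(0.0), 'grip_width': np.float64(1.0)} 0.011
```

View pics/scene0.png

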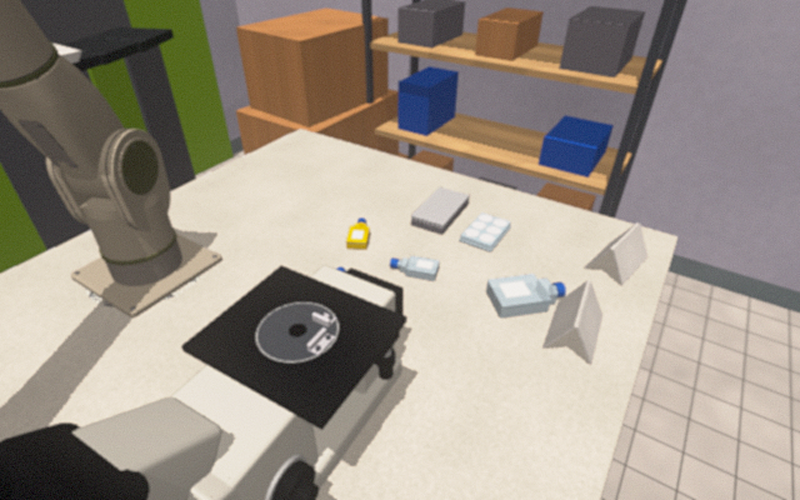

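View pics/top0.png

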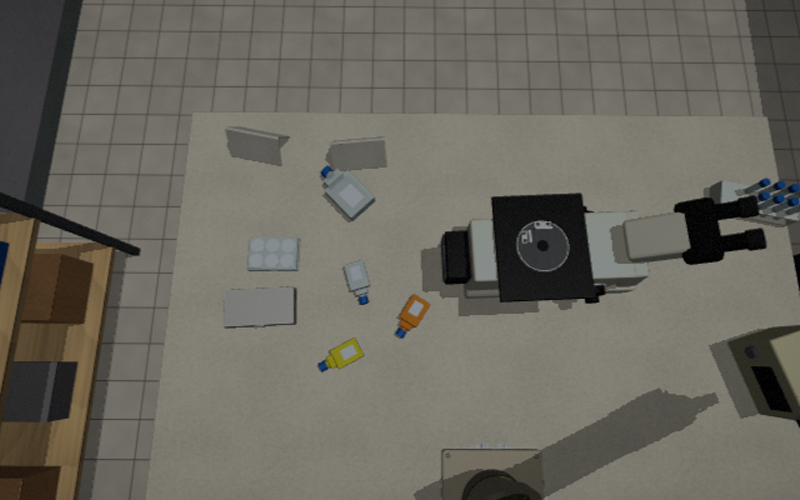

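The top view (shown at 1.25x) has four flask shapes: clear small (357,280), orange (412,315), yellow (343,355) and big clear (348,193). The small clear one with the pale patch fits the description. The rails are on the insert at about (525–550,225–237). I'll confirm with enlarged crops.

```bash
python3 - <<'E'
from h import *
c=dict(np.load("top0.npz"))
a=c["color"][200:250,260:310,::-1]; b=c["color"][150:245,390:480,::-1]
a=cv2.resize(a,(400,400),interpolation=cv2.INTER_CUBIC); b=cv2.resize(c["color"][165:225,405:455,::-1],(400,480),interpolation=cv2.INTER_CUBIC)
o=np.zeros((480,800,3),np.uint8);o[:400,:400]=a;o[:,400:]=b
cv2.imwrite("pics/crop1.png",o)
for u,v in [(285,215),(290,238),(434,196),(480,170),(400,200)]: print(u,v,w(c,u,v).round(4))
E
```

```text
285 215 [0.5385 0.328  0.0239]
290 238 [0.4666 0.3105 0.0229]
434 196 [ 0.5598 -0.0883  0.2017]
480 170 [ 0.6391 -0.2257  0.1838]
400 200 [0.5485 0.0028 0.2004]
```

View pics/crop1.png

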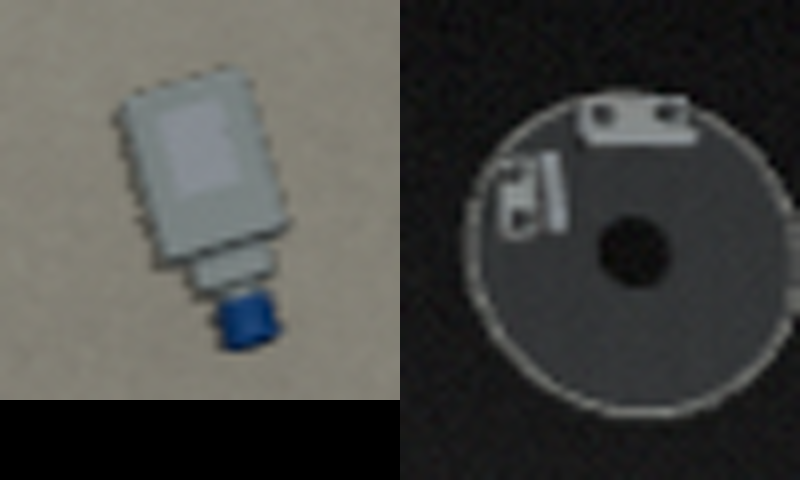

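The crop confirms the flask: clear body, pale patch, blue cap at the lower right (250,320). The rails are at (640,120) for the end rail and (535,195) for the side rail.

```bash
cat >> h.py <<'E'
def cloud(c):
    v,u=np.mgrid[:400,:640]; z=c["range_z"]
    P=np.stack([(u-c["cx"])/c["fx"]*z,(v-c["cy"])/c["fy"]*z,z],-1)
    P=(P-c["t"])@c["R"]; P[z==0]=np.nan
    return P
E
python3 - <<'E'
from h import *
for n in("top","scene"):
    c=dict(np.load(n+"0.npz")); P=cloud(c)
    box=lambda x0,x1,y0,y1,z0,z1:P[(P[...,0]>x0)&(P[...,0]<x1)&(P[...,1]>y0)&(P[...,1]<y1)&(P[...,2]>z0)&(P[...,2]<z1)]
    def rect(q): return cv2.minAreaRect((q[:,:2]*1000).astype(np.float32))
    s=box(.35,.8,-.3,.2,.193,.204); print(n,"stage",len(s),rect(s),s[:,2].mean())
    r=box(.5,.68,-.2,.05,.208,.225); print("rails",len(r),r[:,2].mean())
    if n=="top": print(r[np.argsort(r[:,0])].round(4))
    f=box(.44,.6,.26,.37,.008,.04); print("flask",len(f),np.median(f[:,2]),rect(f),rect(f[f[:,2]>.02]))
c=dict(np.load("top0.npz"))
def cr(x,y): return (x/8+260-.44,y/8+200-.44)
for p in [(123,105),(238,68),(288,225),(163,262)]: print("flask top",w(c,*cr(*p),.025).round(4))
for p in [(230,346),(280,336)]: print("cap end",w(c,*cr(*p),.0125).round(4))
def rr(x,y): return ((x-400)/8+405-.44,y/8+165-.44)
for p,z in [((580,145),.2),((698,145),.2),((580,145),.212),((698,145),.212),((558,150),.212),((569,228),.212)]: print("rail",p,z,w(c,*rr(*p),z).round(4))
E
```

```text
top stage 6155 ((562.3681640625, -135.4835205078125), (232.4541015625, 316.1504211425781), 2.8904101848602295) 0.19918395717278883
rails 56 0.21096893070574504
[[ 0.565  -0.0588  0.2133]
 [ 0.5661 -0.0626  0.2091]
 [ 0.5677 -0.0615  0.2136]
 [ 0.568  -0.0592  0.2123]
 [ 0.5685 -0.0466  0.2099]
 [ 0.5708 -0.0595  0.2119]
 [ 0.5714 -0.0628  0.2096]
 [ 0.573  -0.0617  0.214 ]
 [ 0.5732 -0.0567  0.213 ]
 [ 0.5735 -0.0595  0.2121]
 [ 0.5761 -0.0596  0.2125]
 [ 0.5764 -0.0626  0.2114]
 [ 0.5772 -0.0581  0.2083]
 [ 0.5788 -0.0623  0.2127]
 [ 0.579  -0.0572  0.2121]
 [ 0.5792 -0.0601  0.2113]
 [ 0.5825 -0.0581  0.2093]
 [ 0.5826 -0.0609  0.2088]
 [ 0.5826 -0.0477  0.2084]
 [ 0.5845 -0.0575  0.2119]
 [ 0.5847 -0.0604  0.2111]
 [ 0.5874 -0.0605  0.2115]
 [ 0.5874 -0.0578  0.2114]
 [ 0.5898 -0.0602  0.2128]
 [ 0.5899 -0.0577  0.2125]
 [ 0.5929 -0.074   0.2119]
 [ 0.5936 -0.0801  0.2094]
 [ 0.5937 -0.0855  0.2092]
 [ 0.5938 -0.0961  0.2094]
 [ 0.5939 -0.083   0.2086]
 [ 0.5941 -0.1045  0.2084]
 [ 0.595  -0.0972  0.2149]
 [ 0.5953 -0.0817  0.2132]
 [ 0.5954 -0.0924  0.2132]
 [ 0.5954 -0.0951  0.2
[... 983 characters left out ...]
.024317510449273015 ((508.2414245605469, 321.8326721191406), (106.2455825805664, 54.379512786865234), 16.08458709716797) ((508.2890930175781, 321.4308166503906), (106.37848663330078, 53.37306213378906), 17.489849090576172)
flask top [0.5455 0.3597 0.025 ]
flask top [0.5605 0.3151 0.025 ]
flask top [0.4985 0.2939 0.025 ]
flask top [0.4837 0.3419 0.025 ]
cap end [0.4528 0.3163 0.0125]
cap end [0.4568 0.297  0.0125]
rail (580, 145) 0.2 [ 0.5971 -0.0723  0.2   ]
rail (698, 145) 0.2 [ 0.5974 -0.1121  0.2   ]
rail (580, 145) 0.212 [ 0.5937 -0.0688  0.212 ]
rail (698, 145) 0.212 [ 0.594  -0.1082  0.212 ]
rail (558, 150) 0.212 [ 0.5919 -0.0614  0.212 ]
rail (569, 228) 0.212 [ 0.5652 -0.0636  0.212 ]
```

```bash
cat >> h.py <<'E'
def to(x,y,z,yaw=None):
    "tool-frame shift and turn about z for a world target (tool down)"
    from scipy.spatial.transform import Rotation as Ro
    o=get_obs(); M=Ro.from_quat(o["ee_rot"]).as_matrix()
    ph=np.degrees(np.arctan2(M[1,0],M[0,0]))
    d=M.T@(np.array([x,y,z])-o["position"])
    print("yaw",ph.round(2),"tilt",M[:,2].round(4),"d",d.round(4),"turn z",None if yaw is None else np.radians(ph-yaw).round(4))
E
python3 - <<'E'
from h import *
for n in("top","scene"):
    c=dict(np.load(n+"0.npz")); P=cloud(c); g=c["color"].max(-1)
    m=(P[...,2]>.194)&(P[...,2]<.206)&(g<45)&(P[...,0]>.3)&(P[...,0]<.8)&(P[...,1]>-.3)&(P[...,1]<.1)
    q=(P[m][:,:2]*1000).astype(np.float32); print(n,len(q),cv2.minAreaRect(q))
    for y0,y1 in((-.2,-.03),):
        E=[]; 
        for y in np.arange(-165,-10,5):
            s=q[abs(q[:,1]-y)<2.5]
            if len(s)>10: E.append((y,s[:,0].min(),s[:,0].max()))
        E=np.array(E)
        print([np.degrees(np.arctan(-np.polyfit(E[:,0],E[:,k],1)[0])).round(2) for k in(1,2)])
c=dict(np.load("top0.npz"));P=cloud(c)
m=(P[...,0]>.05)&(P[...,0]<.55)&(P[...,1]<-.2)&(P[...,2]>.05)
for y in np.arange(-.75,-.2,.05):
    s=P[m&(abs(P[...,1]-y)<.025)]
    if len(s): print(y.round(2),"x",s[:,0].min().round(3),s[:,0].max().round(3),"zmax",s[:,2].max().round(3))
for p in [(.228,-.582,.36),(.33,-.30,.36),(.43,0,.36),(.51,.324,.15)]: to(*p,17.3)
E
```

```text
top 4830 ((558.9883422851562, -88.55206298828125), (230.42709350585938, 200.20382690429688), 2.8817873001098633)
[np.float64(2.68), np.float64(2.81)]
scene 4819 ((565.6024169921875, -91.50727081298828), (227.22230529785156, 194.3539276123047), 2.827251434326172)
[np.float64(-7.73), np.float64(3.61)]
-0.7 x 0.393 0.403 zmax 0.116
-0.65 x 0.197 0.393 zmax 0.144
-0.6 x 0.24 0.378 zmax 0.145
-0.55 x 0.203 0.221 zmax 0.259
-0.45 x 0.525 0.55 zmax 0.346
-0.4 x 0.511 0.55 zmax 0.323
-0.35 x 0.496 0.55 zmax 0.301
-0.3 x 0.494 0.55 zmax 0.273
-0.25 x 0.451 0.55 zmax 0.24
yaw 21.42 tilt [-5.0e-04  1.2e-03 -1.0e+00] d [-0.0003  0.0002 -0.1524] turn z 0.0719
yaw 21.42 tilt [-5.0e-04  1.2e-03 -1.0e+00] d [ 0.1976 -0.225  -0.1521] turn z 0.0719
yaw 21.42 tilt [-5.0e-04  1.2e-03 -1.0e+00] d [ 0.4003 -0.4678 -0.1518] turn z 0.0719
yaw 21.42 tilt [-5.0e-04  1.2e-03 -1.0e+00] d [ 0.5931 -0.7399  0.0585] turn z 0.0719
```

Units first: shifts go in shares of 0.75 m and turns go in shares of 90 degrees. So -0.335 m / 0.75 = -0.4467, -0.3 m / 0.75 = -0.4.

Request:
move_arm:
  plan:
    - {"delta_pos": [0, 0, -0.0533]}
    - {"delta_pos": [0, 0, -0.12]}
    - {"delta_pos": [0.0267, -0.0333, -0.1867]}
    - {"delta_pos": [0.0667, -0.0733, -0.2]}
    - {"delta_pos": [0.1067, -0.12, -0.2]}
    - {"delta_pos": [0.1467, -0.1667, -0.2]}
    - {"delta_pos": [0.1867, -0.2133, -0.2]}
    - {"delta_pos": [0.2267, -0.26, -0.2]}
    - {"delta_pos": [0.2667, -0.3067, -0.2]}
    - {"delta_pos": [0.3067, -0.3533, -0.2]}
    - {"delta_pos": [0.3467, -0.4, -0.2]}
    - {"delta_pos": [0.3867, -0.4467, -0.2]}

```text
validation failed for argument at $.pl...
```

```bash
python3 -c "
from h import *
to(.43,0,.34);to(.5106,.3234,.15,17.3);print(get_obs()['joint_pos'].round(2))"
```

```text
yaw 21.42 tilt [-5.0e-04  1.2e-03 -1.0e+00] d [ 0.4003 -0.4678 -0.1318] turn z None
yaw 21.42 tilt [-5.0e-04  1.2e-03 -1.0e+00] d [ 0.5935 -0.7391  0.0585] turn z 0.0719
[ 1.17  0.33 -0.06  1.46  0.02  1.35 -0.09]
```

All keys are probably required in each row.

Scaled: -0.335 m / 0.75 = -0.4467, -0.15 m / 0.75 = -0.2.

Request:
move_arm:
  plan:
    - {"delta_pos": [0, 0, -0.0533], "turn": [0, 0, 0], "fingers": 0}
    - {"delta_pos": [0, 0, -0.12], "turn": [0, 0, 0], "fingers": 0}
    - {"delta_pos": [0.0267, -0.0333, -0.1867], "turn": [0, 0, 0], "fingers": 0}
    - {"delta_pos": [0.0667, -0.0733, -0.2], "turn": [0, 0, 0], "fingers": 0}
    - {"delta_pos": [0.1067, -0.12, -0.2], "turn": [0, 0, 0], "fingers": 0}
    - {"delta_pos": [0.1467, -0.1667, -0.2], "turn": [0, 0, 0], "fingers": 0}
    - {"delta_pos": [0.1867, -0.2133, -0.2], "turn": [0, 0, 0], "fingers": 0}
    - {"delta_pos": [0.2267, -0.26, -0.2], "turn": [0, 0, 0], "fingers": 0}
    - {"delta_pos": [0.2667, -0.3067, -0.2], "turn": [0, 0, 0], "fingers": 0}
    - {"delta_pos": [0.3067, -0.3533, -0.2], "turn": [0, 0, 0], "fingers": 0}
    - {"delta_pos": [0.3467, -0.4, -0.2], "turn": [0, 0, 0], "fingers": 0}
    - {"delta_pos": [0.3867, -0.4467, -0.2], "turn": [0, 0, 0], "fingers": 0}
  force: 40

```text
clock: 1.6
position: [0.376, -0.1625, 0.3581]
ee_rot: [0.983, 0.186, -0.0, 0.0]
ft_force: [1.4, -0.2, 0.0]
grip_width: 1.001
grasp_force: 0.0
```

```bash
python3 -c "
from h import *
to(.43,0,.34);to(.5106,.3234,.15,17.3);print(get_obs()['joint_pos'].round(2))"
```

```text
yaw 21.41 tilt [-2.e-04 -2.e-04 -1.e+00] d [ 0.1096 -0.1316  0.0181] turn z None
yaw 21.41 tilt [-2.e-04 -2.e-04 -1.e+00] d [ 0.3028 -0.4033  0.208 ] turn z 0.0718
[ 0.82 -0.17 -0.44  1.68 -0.07  1.62 -0.81]
```

Scaled: -0.403 m / 0.75 = -0.5373, 0.208 m / 0.75 = 0.2773, 0.07 rad / 1.5708 = 0.0446.

Request:
move_arm:
  plan:
    - {"delta_pos": [0.04, -0.0467, 0], "turn": [0, 0, 0], "fingers": 0}
    - {"delta_pos": [0.08, -0.0933, 0], "turn": [0, 0, 0], "fingers": 0}
    - {"delta_pos": [0.12, -0.1467, 0], "turn": [0, 0, 0.0127], "fingers": 0}
    - {"delta_pos": [0.16, -0.2, 0], "turn": [0, 0, 0.0255], "fingers": 0}
    - {"delta_pos": [0.2, -0.2533, 0], "turn": [0, 0, 0.0446], "fingers": 0}
    - {"delta_pos": [0.24, -0.3067, 0.0133], "turn": [0, 0, 0.0458], "fingers": 0}
    - {"delta_pos": [0.28, -0.36, 0.0533], "turn": [0, 0, 0.0458], "fingers": 0}
    - {"delta_pos": [0.32, -0.4133, 0.1067], "turn": [0, 0, 0.0458], "fingers": 0}
    - {"delta_pos": [0.36, -0.4667, 0.16], "turn": [0, 0, 0.0458], "fingers": 0}
    - {"delta_pos": [0.3933, -0.52, 0.2133], "turn": [0, 0, 0.0458], "fingers": 0}
    - {"delta_pos": [0.404, -0.5373, 0.2667], "turn": [0, 0, 0.0458], "fingers": 0}
    - {"delta_pos": [0.404, -0.5373, 0.2773], "turn": [0, 0, 0.0458], "fingers": 0}

```text
clock: 3.1
position: [0.5089, 0.3221, 0.1472]
ee_rot: [0.988, 0.152, -0.003, 0.0]
ft_force: [-0.2, 0.2, 0.9]
grip_width: 1.003
grasp_force: 0.0
```

```bash
python3 -c "
from h import *
to(.5106,.3234,.015,17.3);print(get_obs()['joint_pos'].round(2))
c=camera('top');save('t1.png',c,(240,180,340,260),6)"
```

```text
yaw 17.44 tilt [-0.0049 -0.0016 -1.    ] d [ 0.0027 -0.0008  0.1322] turn z 0.0025
[ 0.08  0.49 -0.95  1.56  0.41  1.31 -2.19]
```

View pics/t1.png

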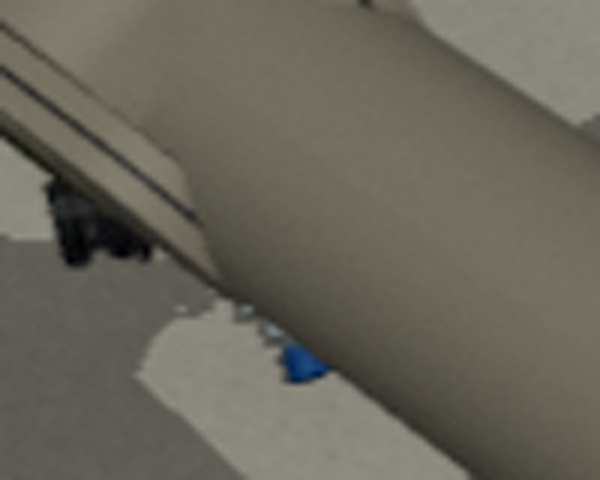

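The arm hides the flask body, but the cap at (305,362) in the crop is where it was. Descending and gripping.

Request:
move_arm:
  plan:
    - {"delta_pos": [0.0013, 0, 0.04], "turn": [0, 0, 0], "fingers": 0}
    - {"delta_pos": [0.0013, 0, 0.08], "turn": [0, 0, 0], "fingers": 0}
    - {"delta_pos": [0.0013, 0, 0.1133], "turn": [0, 0, 0], "fingers": 0}
    - {"delta_pos": [0.0013, 0, 0.14], "turn": [0, 0, 0], "fingers": 0}
    - {"delta_pos": [0.0013, 0, 0.16], "turn": [0, 0, 0], "fingers": 0}
    - {"delta_pos": [0.0013, 0, 0.1707], "turn": [0, 0, 0], "fingers": 0}
    - {"delta_pos": [0.0013, 0, 0.1747], "turn": [0, 0, 0], "fingers": 0}
    - {"delta_pos": [0.0013, 0, 0.1747], "turn": [0, 0, 0], "fingers": 0}

```text
clock: 4.15
position: [0.5119, 0.3222, 0.0196]
ee_rot: [0.989, 0.15, 0.0, -0.0]
ft_force: [-0.7, -0.1, 0.8]
grip_width: 0.997
grasp_force: 0.0
```

```bash
python3 -c "
from h import *
to(.5106,.3234,.015,17.3)
c=camera('scene');save('s1.png',c,(290,170,390,245),8)"
```

```text
yaw 17.3 tilt [ 4.e-04  2.e-04 -1.e+00] d [-0.0009 -0.0015  0.0046] turn z -0.0001
```

View pics/s1.png

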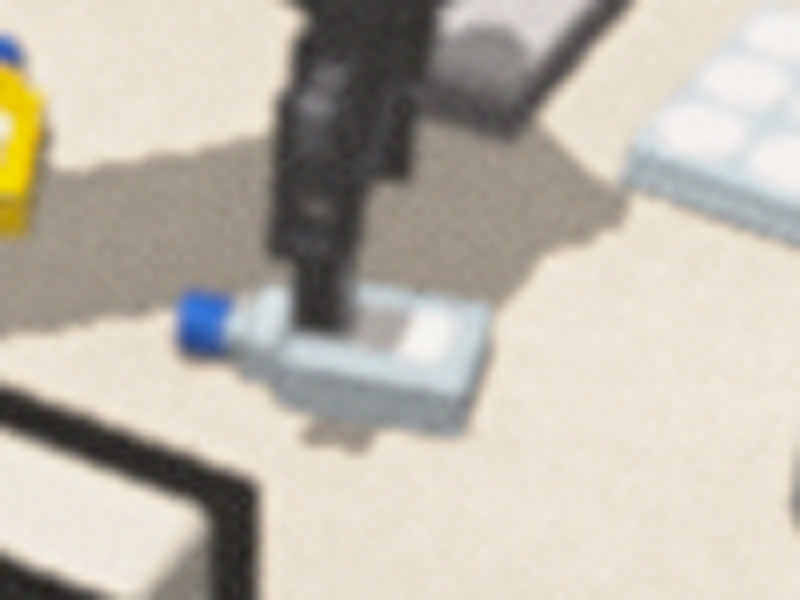

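```bash
python3 -c "
from h import *
c=camera('scene');P=cloud(c)
def pj(X):
    q=c['R']@np.array(X)+c['t'];return ((c['fx']*q[0]/q[2]+c['cx']-290)*8,(c['fy']*q[1]/q[2]+c['cy']-170)*8)
n=np.array([.297,-.955,0]);p=np.array([.512,.322,0])
for s in(1,-1):
  for z in(.0086,.0216): print(s,z,np.round(pj(p+s*.0425*n+[0,0,z])))
a=np.array([.955,.297,0]);f=np.array([.523,.3273,0])
for x,y in((34,25),(34,-25),(-34,-25),(-34,25)): print(x,y,np.round(pj(f+a*x/1e3-n*y/1e3+[0,0,.025])))
for u,v in((320,325),(320,300),(340,200)): print(P[170+v//8,290+u//8].round(4))
"
```

```text
1 0.0086 [307. 436.]
1 0.0216 [308. 406.]
-1 0.0086 [364. 288.]
-1 0.0216 [365. 260.]
34 25 [484. 300.]
34 -25 [454. 387.]
-34 -25 [259. 352.]
-34 25 [295. 267.]
[0.5345 0.2703 0.0699]
[0.5351 0.2688 0.0809]
[0.5449 0.2592 0.1286]
```

```bash
python3 -c "
from h import *
c=camera('scene');P=cloud(c)
for v in range(204,228,2): print(v,[tuple((P[v,u]*1000).astype(int)) for u in(329,331,333)],c['color'][v,331])
"
```

```text
204 [(np.int64(530), np.int64(270), np.int64(87)), (np.int64(535), np.int64(271), np.int64(89)), (np.int64(537), np.int64(279), np.int64(85))] [63 58 61]
206 [(np.int64(530), np.int64(271), np.int64(80)), (np.int64(536), np.int64(271), np.int64(82)), (np.int64(538), np.int64(278), np.int64(79))] [64 60 58]
208 [(np.int64(529), np.int64(274), np.int64(71)), (np.int64(536), np.int64(271), np.int64(76)), (np.int64(536), np.int64(281), np.int64(70))] [64 61 58]
210 [(np.int64(530), np.int64(272), np.int64(66)), (np.int64(536), np.int64(272), np.int64(69)), (np.int64(539), np.int64(277), np.int64(67))] [66 63 61]
212 [(np.int64(509), np.int64(309), np.int64(26)), (np.int64(531), np.int64(280), np.int64(55)), (np.int64(539), np.int64(278), np.int64(59))] [151 153 153]
214 [(np.int64(512), np.int64(304), np.int64(24)), (np.int64(519), np.int64(303), np.int64(27)), (np.int64(521), np.int64(309), np.int64(24))] [204 217 222]
216 [(np.int64(515), np.int64(299), np.int64(21)), (np.int64(520), np.int64(300), np.int64(23)), (np.int64(526), np.int64(301), np.int64(25))] [175 185 185]
218 [(np.int64(514), np.int64(301), np.int64(13)), (np.int64(521), np.int64(300), np.int64(16)), (np.int64(525), np.int64(304), np.int64(15))] [141 145 149]
220 [(np.int64(516), np.int64(298), np.int64(8)), (np.int64(520), np.int64(302), np.int64(7)), (np.int64(527), np.int64(300), np.int64(12))] [143 149 151]
222 [(np.int64(515), np.int64(300), np.int64(0)), (np.int64(520), np.int64(302), np.int64(1)), (np.int64(526), np.int64(304), np.int64(1))] [144 142 136]
224 [(np.int64(520), np.int64(291), np.int64(1)), (np.int64(524), np.int64(296), np.int64(0)), (np.int64(529), np.int64(298), np.int64(0))] [157 153 140]
226 [(np.int64(524), np.int64(286), np.int64(0)), (np.int64(530), np.int64(286), np.int64(1)), (np.int64(533), np.int64(291), np.int64(0))] [227 215 198]
```

The visible finger ends at about (320,330) in the crop, higher than I expected. A gentle close will show whether the flask is between the pads.

Request:
move_arm:
  plan:
    - {"delta_pos": [0, 0, 0], "turn": [0, 0, 0], "fingers": 0.15}
    - {"delta_pos": [0, 0, 0], "turn": [0, 0, 0], "fingers": 0.3}
    - {"delta_pos": [0, 0, 0], "turn": [0, 0, 0], "fingers": 0.3}
  force: 20

```text
clock: 4.68
position: [0.5118, 0.322, 0.0193]
ee_rot: [0.989, 0.15, 0.0, 0.0]
ft_force: [0.3, 0.4, -0.4]
grip_width: 0.698
grasp_force: 0.0
```

```bash
python3 -c "
from h import *
to(.5106,.3234,.015,17.3)
c=camera('scene');P=cloud(c)
save('s2.png',c,(280,140,390,235),6)"
```

```text
yaw 17.29 tilt [ 1.e-04 -1.e-04 -1.e+00] d [-0.0007 -0.0017  0.0043] turn z -0.0002
```

View pics/s2.png

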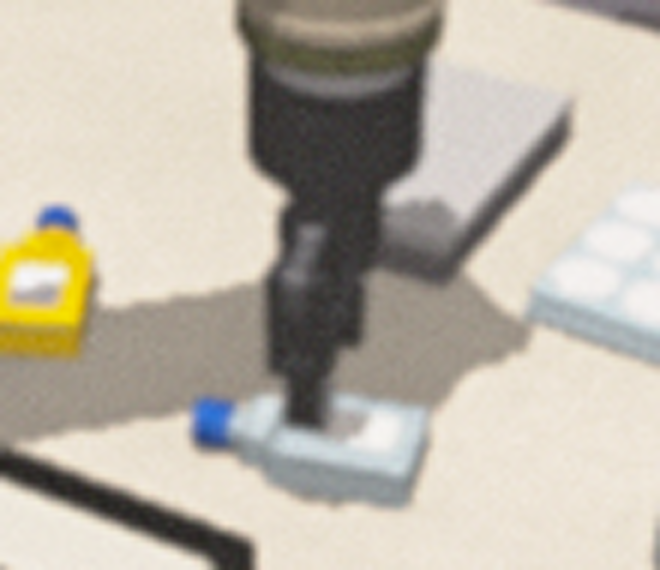

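The finger end is still at about (305,425), overlapping the flask top. I'll measure its height.

```bash
python3 -c "
from h import *
c=camera('scene');P=cloud(c);g=c['color'].max(-1)
m=(g<95);m[:,:322]=0;m[:,345:]=0;m[:165]=0;m[216:]=0
for v in range(180,216,3):
  s=P[v][m[v]]; d=s-[.5118,.322,0]
  print(v,len(s),'z',s[:,2].round(3).min() if len(s) else '', 'ty',np.round(d@[.297,-.955,0],3)[:12],'tx',np.round(d@[.955,.297,0],3)[:12])
"
```

```text
180 15 z 0.018 ty [0.02  0.044 0.041 0.039 0.041 0.036 0.032 0.021 0.022 0.021 0.02  0.012] tx [-0.012 -0.004 -0.002  0.007  0.01   0.012  0.014  0.014  0.017  0.019
  0.021  0.022]
183 14 z 0.008 ty [ 0.027  0.05   0.036  0.038  0.034  0.029  0.02   0.024  0.025 -0.031
 -0.031 -0.035] tx [-0.01   0.007  0.007  0.01   0.012  0.013  0.014  0.017  0.02   0.012
  0.015  0.017]
186 10 z 0.124 ty [0.067 0.065 0.064 0.063 0.059 0.025 0.022 0.026 0.03  0.02 ] tx [-0.006 -0.004  0.011  0.013  0.015  0.01   0.012  0.015  0.019  0.02 ]
189 15 z nan ty [0.068 0.067 0.065 0.068 0.067 0.068 0.065 0.066 0.065 0.059   nan 0.031] tx [-0.006 -0.003 -0.001  0.002  0.004  0.007  0.009  0.011  0.014  0.015
    nan  0.014]
192 15 z 0.069 ty [0.064 0.065 0.063 0.06  0.058 0.06  0.065 0.065 0.066 0.056 0.033 0.033] tx [-0.006 -0.004 -0.001  0.001  0.003  0.006  0.009  0.012  0.014  0.015
  0.013  0.015]
195 15 z 0.056 ty [0.064 0.063 0.064 0.064 0.061 0.065 0.065 0.065 0.064 0.055 0.039 0.029] tx [-0.006 -0.004 -0.001  0.002  0.003  0.007  0.009  0.012  0.014  0.015
  0.014  0.015]
198 11 z 0.098 ty [0.061 0.055 0.053 0.051 0.051 0.052 0.05  0.062 0.061 0.052 0.04 ] tx [-0.006 -0.006 -0.003 -0.001  0.001  0.004  0.006  0.012  0.014  0.015
  0.015]
201 10 z 0.099 ty [0.06  0.059 0.061 0.058 0.058 0.062 0.058 0.062 0.061 0.056] tx [-0.007 -0.004 -0.001  0.001  0.003  0.007  0.009  0.012  0.014  0.016]
204 6 z 0.077 ty [0.045 0.042 0.041 0.041 0.043 0.039] tx [-0.002 -0.     0.002  0.005  0.008  0.01 ]
207 6 z 0.064 ty [0.042 0.041 0.041 0.042 0.044 0.034] tx [-0.002  0.     0.003  0.006  0.009  0.009]
210 5 z 0.054 ty [0.043 0.039 0.044 0.044 0.034] tx [0.001 0.003 0.006 0.009 0.01 ]
213 0 z  ty [] tx []
```

Request:
move_arm:
  plan:
    - {"delta_pos": [0, 0, 0], "turn": [0, 0, 0], "fingers": 0.5}
    - {"delta_pos": [0, 0, 0], "turn": [0, 0, 0], "fingers": 0.5}
    - {"delta_pos": [0, 0, 0], "turn": [0, 0, 0], "fingers": 0.5}
  force: 20

```text
clock: 5.15
position: [0.5118, 0.322, 0.0193]
ee_rot: [0.989, 0.15, 0.0, 0.0]
ft_force: [-0.2, -0.4, 0.4]
grip_width: 0.5
grasp_force: 0.0
```

The fingers closed past 50 mm with no contact, so the tips really are about 30 mm higher than the TCP reading implies, as the depth showed. I'll reopen, go lower in small steps and measure the tips again.

Scaled: 0.01 m / 0.75 = 0.0133, 0.005 m / 0.75 = 0.0067.

Request:
move_arm:
  plan:
    - {"delta_pos": [0, 0, 0], "turn": [0, 0, 0], "fingers": 0}
    - {"delta_pos": [0, 0, 0], "turn": [0, 0, 0], "fingers": 0}
    - {"delta_pos": [0, 0, 0], "turn": [0, 0, 0], "fingers": 0}
    - {"delta_pos": [0, 0, 0.0067], "turn": [0, 0, 0], "fingers": 0}
    - {"delta_pos": [0, 0, 0.0133], "turn": [0, 0, 0], "fingers": 0}
    - {"delta_pos": [0, 0, 0.0133], "turn": [0, 0, 0], "fingers": 0}

```text
clock: 5.9
position: [0.5114, 0.3217, 0.0086]
ee_rot: [0.989, 0.15, -0.0, 0.0]
ft_force: [-0.2, 0.2, -0.5]
grip_width: 1.001
grasp_force: 0.0
```

```bash
cat >> h.py <<'E'
def tips(c,lo=200,hi=235,p=(.5118,.322)):
    P=cloud(c);g=c['color'].max(-1)
    for v in range(lo,hi):
        k=np.where(g[v,322:345]<95)[0]+322
        if len(k): s=P[v,k]; d=s-[*p,0]; print(v,k[0],k[-1],'z',np.median(s[:,2]).round(3),'ty',np.median(d@[.297,-.955,0]).round(3),'tx',np.round([(d@[.955,.297,0]).min(),(d@[.955,.297,0]).max()],3))
E
python3 -c "
from h import *
print(get_obs()['position'],get_obs()['joint_pos'].round(4).tolist())
tips(camera('scene'))"
```

```text
[0.51142073 0.32173538 0.00860144] [0.0209, 0.6409, -0.8622, 1.6802, 0.5412, 1.0776, -2.2778]
200 324 334 z 0.098 ty 0.053 tx [-0.007  0.014]
201 324 334 z 0.101 ty 0.061 tx [-0.007  0.015]
202 323 334 z 0.102 ty 0.067 tx [-0.009  0.015]
203 324 333 z 0.102 ty 0.07 tx [-0.006  0.014]
204 323 333 z 0.1 ty 0.072 tx [-0.009  0.016]
205 325 332 z 0.098 ty 0.073 tx [-0.003  0.015]
206 326 332 z 0.095 ty 0.073 tx [-0.001  0.014]
207 327 332 z 0.077 ty 0.054 tx [-0.003  0.014]
208 327 332 z 0.074 ty 0.055 tx [-0.002  0.009]
209 327 332 z 0.073 ty 0.056 tx [-0.002  0.01 ]
210 327 332 z 0.068 ty 0.056 tx [-0.002  0.01 ]
211 327 331 z 0.066 ty 0.055 tx [-0.002  0.009]
212 326 331 z 0.061 ty 0.054 tx [-0.004  0.009]
213 327 331 z 0.058 ty 0.055 tx [-0.002  0.009]
214 329 331 z 0.056 ty 0.055 tx [0.004 0.009]
```

Scaled: 0.008 m / 0.75 = 0.0107, 0.004 m / 0.75 = 0.0053.

Request:
move_arm:
  plan:
    - {"delta_pos": [0, 0, 0.0053], "turn": [0, 0, 0], "fingers": 0}
    - {"delta_pos": [0, 0, 0.0107], "turn": [0, 0, 0], "fingers": 0}
    - {"delta_pos": [0, 0, 0.0107], "turn": [0, 0, 0], "fingers": 0}

```text
clock: 6.32
position: [0.5116, 0.3218, 0.0008]
ee_rot: [0.989, 0.15, -0.0, 0.0]
ft_force: [0.1, -0.4, -0.5]
grip_width: 1.001
grasp_force: 0.0
```

```bash
python3 -c "
from h import *
c=camera('scene');tips(c,208);save('s3.png',c,(300,180,375,236),10)"
```

```text
208 326 332 z 0.089 ty 0.073 tx [-0.     0.014]
209 327 332 z 0.085 ty 0.071 tx [-0.002  0.015]
210 327 332 z 0.067 ty 0.053 tx [-0.002  0.011]
211 327 331 z 0.064 ty 0.055 tx [-0.002  0.008]
212 327 331 z 0.061 ty 0.055 tx [-0.002  0.009]
213 327 331 z 0.06 ty 0.056 tx [-0.001  0.009]
214 327 331 z 0.055 ty 0.055 tx [-0.001  0.009]
215 327 331 z 0.051 ty 0.055 tx [-0.001  0.009]
216 327 331 z 0.049 ty 0.055 tx [-0.001  0.009]
```

View pics/s3.png

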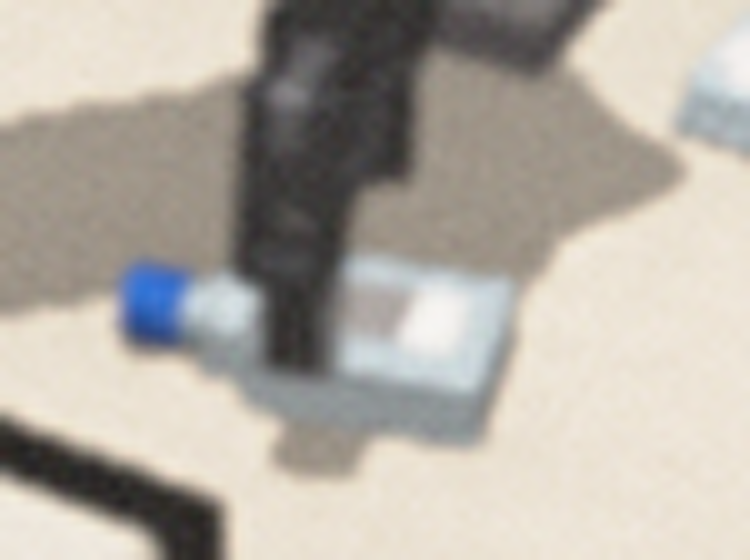

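The tip at (300,370) in the crop is about 46 mm up, clear of the flask side, with its shadow on the table below. Continuing down.

Scaled: 0.02 m / 0.75 = 0.0267, 0.01 m / 0.75 = 0.0133.

Request:
move_arm:
  plan:
    - {"delta_pos": [0, 0, 0.0067], "turn": [0, 0, 0], "fingers": 0}
    - {"delta_pos": [0, 0, 0.0133], "turn": [0, 0, 0], "fingers": 0}
    - {"delta_pos": [0, 0, 0.02], "turn": [0, 0, 0], "fingers": 0}
    - {"delta_pos": [0, 0, 0.0267], "turn": [0, 0, 0], "fingers": 0}
    - {"delta_pos": [0, 0, 0.0267], "turn": [0, 0, 0], "fingers": 0}

```text
clock: 7.0
position: [0.5115, 0.3218, -0.0192]
ee_rot: [0.989, 0.15, -0.0, 0.0]
ft_force: [-0.4, -0.0, -0.0]
grip_width: 1.0
grasp_force: 0.0
```

```bash
python3 -c "
from h import *
c=camera('scene');tips(c,213)"
```

```text
213 324 332 z 0.072 ty 0.072 tx [-0.005  0.014]
214 324 332 z 0.068 ty 0.072 tx [-0.005  0.015]
215 326 332 z 0.064 ty 0.07 tx [-0.004  0.014]
216 326 331 z 0.047 ty 0.054 tx [-0.004  0.01 ]
217 326 331 z 0.046 ty 0.056 tx [-0.003  0.009]
218 326 331 z 0.042 ty 0.056 tx [-0.004  0.01 ]
219 326 331 z 0.037 ty 0.054 tx [-0.004  0.009]
220 326 331 z 0.033 ty 0.053 tx [-0.004  0.01 ]
221 327 331 z 0.031 ty 0.055 tx [-0.001  0.01 ]
222 327 331 z 0.028 ty 0.056 tx [-0.001  0.009]
```

Scaled: 0.014 m / 0.75 = 0.0187, 0.01 m / 0.75 = 0.0133.

Request:
move_arm:
  plan:
    - {"delta_pos": [0, 0, 0.0067], "turn": [0, 0, 0], "fingers": 0}
    - {"delta_pos": [0, 0, 0.0133], "turn": [0, 0, 0], "fingers": 0}
    - {"delta_pos": [0, 0, 0.0187], "turn": [0, 0, 0], "fingers": 0}
    - {"delta_pos": [0, 0, 0.0187], "turn": [0, 0, 0], "fingers": 0}
    - {"delta_pos": [0, 0, 0.0187], "turn": [0, 0, 0], "fingers": 0.3}
    - {"delta_pos": [0, 0, 0.0187], "turn": [0, 0, 0], "fingers": 0.38}
    - {"delta_pos": [0, 0, 0.0187], "turn": [0, 0, 0], "fingers": 0.5}
    - {"delta_pos": [0, 0, 0.0187], "turn": [0, 0, 0], "fingers": 0.5}
    - {"delta_pos": [0, 0, 0.0187], "turn": [0, 0, 0], "fingers": 0.5}
  force: 20

```text
clock: 8.18
position: [0.5157, 0.3247, -0.027]
ee_rot: [0.989, 0.15, 0.004, -0.001]
ft_force: [-2.9, -5.5, 40.2]
grip_width: 0.645
grasp_force: 20.0
```

```bash
python3 -c "
from h import *
c=camera('scene');tips(c,215)"
```

```text
215 327 335 z 0.053 ty 0.055 tx [-0.001  0.019]
216 328 335 z 0.052 ty 0.057 tx [0.001 0.018]
217 329 335 z 0.032 ty 0.038 tx [0.    0.017]
218 329 334 z 0.029 ty 0.038 tx [0.    0.014]
219 329 334 z 0.026 ty 0.038 tx [0.001 0.013]
220 329 334 z 0.022 ty 0.039 tx [0.001 0.014]
221 329 334 z 0.019 ty 0.038 tx [0.001 0.014]
222 329 334 z 0.013 ty 0.036 tx [0.001 0.014]
223 330 334 z 0.012 ty 0.038 tx [0.003 0.014]
224 333 333 z 0.009 ty 0.038 tx [0.012 0.012]
```

The wrist shows 40 N upward, so the tips swung forward onto the table as they closed. Open, rise a little and close again.

Scaled: -0.012 m / 0.75 = -0.016, -0.01 m / 0.75 = -0.0133.

Request:
move_arm:
  plan:
    - {"delta_pos": [0, 0, -0.0053], "turn": [0, 0, 0], "fingers": 0.2}
    - {"delta_pos": [0, 0, -0.0133], "turn": [0, 0, 0], "fingers": 0.1}
    - {"delta_pos": [0, 0, -0.016], "turn": [0, 0, 0], "fingers": 0.1}
    - {"delta_pos": [0, 0, -0.016], "turn": [0, 0, 0], "fingers": 0.1}
  force: 20

```text
clock: 8.72
position: [0.5116, 0.3219, -0.0209]
ee_rot: [0.989, 0.15, -0.0, 0.0]
ft_force: [0.8, -0.5, 0.1]
grip_width: 0.898
grasp_force: 0.0
```

```bash
python3 -c "
from h import *
to(.5106,.3234,-.02,17.3)
c=camera('scene');tips(c,217);P=cloud(c)
f=P[(P[...,0]>.44)&(P[...,0]<.6)&(P[...,1]>.26)&(P[...,1]<.39)&(P[...,2]>.008)&(P[...,2]<.029)]
print(len(f),cv2.minAreaRect((f[:,:2]*1000).astype(np.float32)))
save('s4.png',c,(300,180,375,236),10)"
```

```text
yaw 17.29 tilt [-3.e-04 -2.e-04 -1.e+00] d [-0.0006 -0.0017 -0.0009] turn z -0.0001
217 327 332 z 0.04 ty 0.05 tx [-0.002  0.01 ]
218 327 332 z 0.039 ty 0.052 tx [-0.002  0.01 ]
219 327 332 z 0.035 ty 0.05 tx [-0.002  0.009]
220 327 332 z 0.03 ty 0.049 tx [-0.002  0.01 ]
221 327 331 z 0.028 ty 0.05 tx [-0.002  0.009]
222 327 331 z 0.025 ty 0.052 tx [-0.002  0.009]
397 ((517.5641479492188, 318.55169677734375), (106.35697937011719, 84.67764282226562), 50.272422790527344)
```

View pics/s4.png

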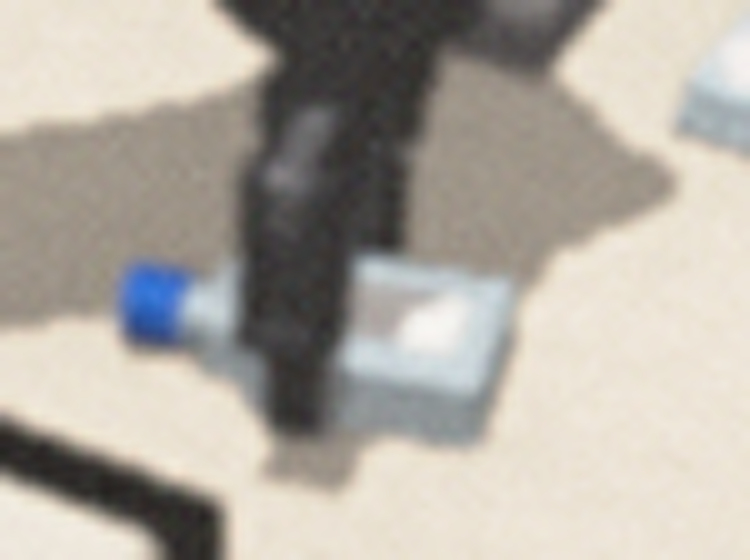

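The flask has not moved, and the finger at (300,430) stands beside its long side. Closing at this height.

Scaled: -0.001 m / 0.75 = -0.0013.

Request:
move_arm:
  plan:
    - {"delta_pos": [0, 0, -0.0013], "turn": [0, 0, 0], "fingers": 0.3}
    - {"delta_pos": [0, 0, -0.0013], "turn": [0, 0, 0], "fingers": 0.38}
    - {"delta_pos": [0, 0, -0.0013], "turn": [0, 0, 0], "fingers": 0.6}
    - {"delta_pos": [0, 0, -0.0013], "turn": [0, 0, 0], "fingers": 0.6}
    - {"delta_pos": [0, 0, -0.0013], "turn": [0, 0, 0], "fingers": 0.6}
  force: 20

```text
clock: 9.4
position: [0.5118, 0.322, -0.0197]
ee_rot: [0.989, 0.15, 0.0, 0.0]
ft_force: [-0.4, -0.2, -0.2]
grip_width: 0.582
grasp_force: 21.5
```

Gripped at 49.5 mm with 21 N. Lifting.

Scaled: -0.28 m / 0.75 = -0.3733, -0.27 m / 0.75 = -0.36.

Request:
move_arm:
  plan:
    - {"delta_pos": [0, 0, -0.0067], "turn": [0, 0, 0], "fingers": 0.6}
    - {"delta_pos": [0, 0, -0.0267], "turn": [0, 0, 0], "fingers": 0.6}
    - {"delta_pos": [0, 0, -0.0667], "turn": [0, 0, 0], "fingers": 0.6}
    - {"delta_pos": [0, 0, -0.12], "turn": [0, 0, 0], "fingers": 0.6}
    - {"delta_pos": [0, 0, -0.1733], "turn": [0, 0, 0], "fingers": 0.6}
    - {"delta_pos": [0, 0, -0.2267], "turn": [0, 0, 0], "fingers": 0.6}
    - {"delta_pos": [0, 0, -0.28], "turn": [0, 0, 0], "fingers": 0.6}
    - {"delta_pos": [0, 0, -0.3333], "turn": [0, 0, 0], "fingers": 0.6}
    - {"delta_pos": [0, 0, -0.36], "turn": [0, 0, 0], "fingers": 0.6}
    - {"delta_pos": [0, 0, -0.3733], "turn": [0, 0, 0], "fingers": 0.6}
    - {"delta_pos": [0, 0, -0.3733], "turn": [0, 0, 0], "fingers": 0.6}
  force: 35

```text
clock: 10.78
position: [0.5117, 0.322, 0.2599]
ee_rot: [0.989, 0.15, -0.0, 0.0]
ft_force: [-0.5, -0.2, -0.7]
grip_width: 0.575
grasp_force: 37.5
```

```bash
python3 -c "
from h import *
to(.5323,-.1013,.26,2.85);print(get_obs()['joint_pos'].round(2))"
```

```text
yaw 17.3 tilt [-3.e-04 -3.e-04 -1.e+00] d [-0.1062  0.4102 -0.    ] turn z 0.2521
[ 0.09  0.42 -0.99  1.4   0.35  1.5  -2.14]
```

Scaled: 0.41 m / 0.75 = 0.5467, 0.28 m / 0.75 = 0.3733, 0.252 rad / 1.5708 = 0.1604.

Request:
move_arm:
  plan:
    - {"delta_pos": [-0.0067, 0.0267, 0], "turn": [0, 0, 0.0064], "fingers": 0.6}
    - {"delta_pos": [-0.02, 0.08, 0], "turn": [0, 0, 0.0223], "fingers": 0.6}
    - {"delta_pos": [-0.0347, 0.1333, 0], "turn": [0, 0, 0.0382], "fingers": 0.6}
    - {"delta_pos": [-0.0507, 0.1933, 0], "turn": [0, 0, 0.0573], "fingers": 0.6}
    - {"delta_pos": [-0.0653, 0.2533, 0], "turn": [0, 0, 0.0764], "fingers": 0.6}
    - {"delta_pos": [-0.0813, 0.3133, 0], "turn": [0, 0, 0.0955], "fingers": 0.6}
    - {"delta_pos": [-0.0973, 0.3733, 0], "turn": [0, 0, 0.1146], "fingers": 0.6}
    - {"delta_pos": [-0.112, 0.4333, 0], "turn": [0, 0, 0.1305], "fingers": 0.6}
    - {"delta_pos": [-0.128, 0.4933, 0], "turn": [0, 0, 0.1464], "fingers": 0.6}
    - {"delta_pos": [-0.1373, 0.5333, 0], "turn": [0, 0, 0.156], "fingers": 0.6}
    - {"delta_pos": [-0.1413, 0.5467, 0], "turn": [0, 0, 0.1604], "fingers": 0.6}
    - {"delta_pos": [-0.1413, 0.5467, 0], "turn": [0, 0, 0.1604], "fingers": 0.6}

```text
clock: 12.28
position: [0.5324, -0.1002, 0.2599]
ee_rot: [1.0, 0.025, -0.0, -0.0]
ft_force: [0.4, 0.6, 0.2]
grip_width: 0.579
grasp_force: 37.5
```

```bash
python3 -c "
from h import *
to(.5323,-.1013,.19,2.85)
c=camera('scene');np.savez('sc.npz',**c);save('s5.png',c,(170,190,340,310),4.7)"
```

```text
yaw 2.89 tilt [-5.e-04  8.e-04 -1.e+00] d [-0.0002  0.0012  0.0699] turn z 0.0007
```

View pics/s5.png

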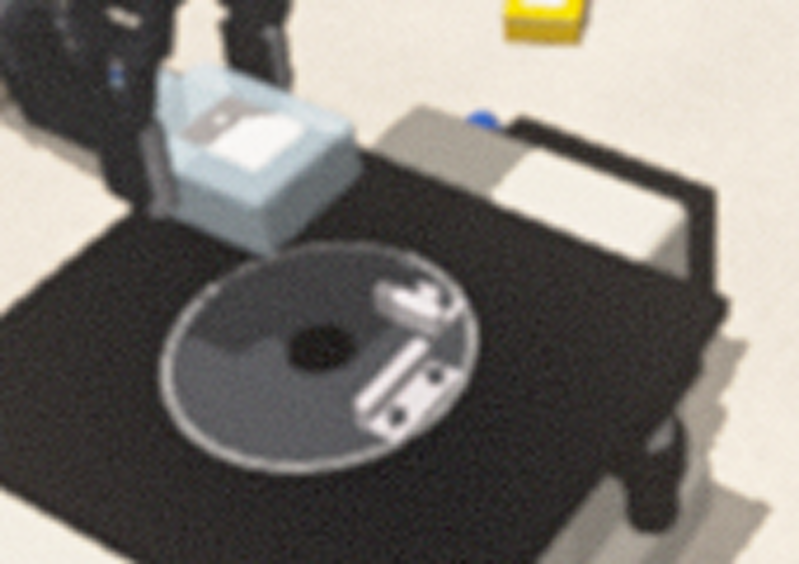

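The flask is held level above the stage: near front bottom corner (270,250), side rail (415,300), end rail (405,385). I'll check this numerically against the expected pose.

```bash
python3 -c "
from h import *
c=dict(np.load('sc.npz'));P=cloud(c);g=c['color'].max(-1)
th=np.radians(2.87);a=np.array([np.cos(th),np.sin(th)]);b=np.array([-a[1],a[0]])
p=P[(P[...,2]>.26)&(P[...,2]<.325)&(g>110)&(P[...,0]>.4)&(P[...,0]<.63)&(P[...,1]>-.2)&(P[...,1]<0)]
d=p[:,:2]-[.5324,-.1002]
print(len(p),'own x',np.percentile(d@a,[1,50,95,98,99.5]).round(4),'y',np.percentile(d@b,[.5,2,5,50,95,99]).round(4),'z',np.percentile(p[:,2],[1,50,75,90,98]).round(4))
t=p[p[:,2]>.298];print('top z',np.median(t[:,2]))
f=p[(p[:,2]<.296)];df=f[:,:2]-[.5324,-.1002];u=df@a;v=df@b
print('front face x',np.median(u[v>-.018]).round(4),'side face y',np.median(v[u<.038]).round(4),'zmin',f[:,2].min())
r=P[(P[...,2]>.205)&(P[...,2]<.216)&(P[...,0]>.54)&(P[...,0]<.63)&(P[...,1]>-.14)&(P[...,1]<-.03)]
d=r[:,:2]-[.559,-.088];u=d@a;v=d@b
e=(u>.025)&(v<.018);s=(v>.018)
print('end rail rel home u',np.percentile(u[e],[2,10,50,90]).round(4),'v',np.percentile(v[e],[2,98]).round(4),'side v',np.percentile(v[s],[2,10,50,90]).round(4),'u',np.percentile(u[s],[2,98]).round(4))
"
```

```text
1159 own x [-0.0225  0.0243  0.0484  0.0488  0.0491] y [-0.0348 -0.0295 -0.0238 -0.0019  0.0242  0.0375] z [0.2841 0.3044 0.3051 0.3056 0.3132]
top z 0.30463284197839047
front face x 0.0481 side face y -0.0232 zmin 0.2822861998525341
end rail rel home u [0.0374 0.0388 0.0428 0.0514] v [-0.0224  0.0121] side v [0.0241 0.0244 0.0267 0.0376] u [0.0109 0.0374]
```

Scaled: 0.079 m / 0.75 = 0.1053, 0.035 m / 0.75 = 0.0467.

Request:
move_arm:
  plan:
    - {"delta_pos": [0, 0, 0.02], "turn": [0, 0, 0], "fingers": 0.6}
    - {"delta_pos": [0, 0, 0.0467], "turn": [0, 0, 0], "fingers": 0.6}
    - {"delta_pos": [0, 0, 0.0733], "turn": [0, 0, 0], "fingers": 0.6}
    - {"delta_pos": [0, 0, 0.0907], "turn": [0, 0, 0], "fingers": 0.6}
    - {"delta_pos": [0, 0, 0.0973], "turn": [0, 0, 0], "fingers": 0.6}
    - {"delta_pos": [0, 0, 0.1013], "turn": [0, 0, 0], "fingers": 0.6}
    - {"delta_pos": [0, 0, 0.104], "turn": [0, 0, 0], "fingers": 0.6}
    - {"delta_pos": [0, 0, 0.1053], "turn": [0, 0, 0], "fingers": 0.6}
    - {"delta_pos": [0, 0, 0.1053], "turn": [0, 0, 0], "fingers": 0.6}

```text
clock: 13.45
position: [0.5325, -0.101, 0.1815]
ee_rot: [1.0, 0.025, 0.0, 0.0]
ft_force: [-0.1, 0.2, -1.1]
grip_width: 0.576
grasp_force: 37.6
```

Scaled: 0.0015 m / 0.75 = 0.002, 0.001 m / 0.75 = 0.0013.

Request:
move_arm:
  plan:
    - {"delta_pos": [0, 0, 0.0013], "turn": [0, 0, 0], "fingers": 0.6}
    - {"delta_pos": [0, 0, 0.002], "turn": [0, 0, 0], "fingers": 0.6}
    - {"delta_pos": [0, 0, 0.002], "turn": [0, 0, 0], "fingers": 0.6}
    - {"delta_pos": [0, 0, 0.002], "turn": [0, 0, 0], "fingers": 0.6}

```text
clock: 13.95
position: [0.5326, -0.101, 0.1803]
ee_rot: [1.0, 0.025, 0.0, 0.0]
ft_force: [-1.7, -0.4, 6.1]
grip_width: 0.577
grasp_force: 38.2
```

```bash
python3 -c "
from h import *
import time
o=get_obs();print(o['position'].round(5),o['ft_force'].round(2),o['torque'].round(3))"
```

```text
[ 0.53255 -0.10098  0.18033] [-1.73 -0.4   6.06] [0.077 0.531 0.029]
```

Touched down with 6 N. Ease off slightly and slide most of the way toward the corner.

Scaled: 0.012 m / 0.75 = 0.016, 0.011 m / 0.75 = 0.0147.

Request:
move_arm:
  plan:
    - {"delta_pos": [0, 0, -0.0007], "turn": [0, 0, 0], "fingers": 0.6}
    - {"delta_pos": [0.004, -0.0027, -0.0007], "turn": [0, 0, 0], "fingers": 0.6}
    - {"delta_pos": [0.008, -0.0053, -0.0007], "turn": [0, 0, 0], "fingers": 0.6}
    - {"delta_pos": [0.012, -0.0067, -0.0007], "turn": [0, 0, 0], "fingers": 0.6}
    - {"delta_pos": [0.0147, -0.008, -0.0007], "turn": [0, 0, 0], "fingers": 0.6}
    - {"delta_pos": [0.016, -0.008, -0.0007], "turn": [0, 0, 0], "fingers": 0.6}
    - {"delta_pos": [0.016, -0.008, -0.0007], "turn": [0, 0, 0], "fingers": 0.6}

```text
clock: 14.82
position: [0.5443, -0.0941, 0.1804]
ee_rot: [1.0, 0.025, 0.0, -0.0]
ft_force: [-1.3, 1.2, 2.6]
grip_width: 0.576
grasp_force: 38.0
```

Scaled: -0.0015 m / 0.75 = -0.002, -0.001 m / 0.75 = -0.0013.

Request:
move_arm:
  plan:
    - {"delta_pos": [0, -0.0013, 0], "turn": [0, 0, 0], "fingers": 0.6}
    - {"delta_pos": [0, -0.002, 0], "turn": [0, 0, 0], "fingers": 0.6}
    - {"delta_pos": [0, -0.002, 0], "turn": [0, 0, 0], "fingers": 0.6}

```text
clock: 15.2
position: [0.5442, -0.093, 0.1804]
ee_rot: [1.0, 0.025, 0.0, 0.0]
ft_force: [-0.1, -0.8, 2.4]
grip_width: 0.575
grasp_force: 37.9
```

Scaled: -0.001 m / 0.75 = -0.0013, -0.0005 m / 0.75 = -0.0007.

Request:
move_arm:
  plan:
    - {"delta_pos": [0, -0.0007, 0], "turn": [0, 0, 0], "fingers": 0.6}
    - {"delta_pos": [0, -0.0013, 0], "turn": [0, 0, 0], "fingers": 0.6}
    - {"delta_pos": [0, -0.0013, 0], "turn": [0, 0, 0], "fingers": 0.6}

```text
clock: 15.58
position: [0.544, -0.0918, 0.1804]
ee_rot: [1.0, 0.025, 0.0, 0.0]
ft_force: [0.4, -2.6, 2.5]
grip_width: 0.578
grasp_force: 37.9
```

Scaled: 0.0015 m / 0.75 = 0.002, 0.001 m / 0.75 = 0.0013.

Request:
move_arm:
  plan:
    - {"delta_pos": [0.0013, 0, 0], "turn": [0, 0, 0], "fingers": 0.6}
    - {"delta_pos": [0.002, 0, 0], "turn": [0, 0, 0], "fingers": 0.6}
    - {"delta_pos": [0.002, 0, 0], "turn": [0, 0, 0], "fingers": 0.6}

```text
clock: 15.95
position: [0.5451, -0.0916, 0.1803]
ee_rot: [1.0, 0.025, -0.0, -0.0]
ft_force: [-3.9, -0.1, 4.5]
grip_width: 0.579
grasp_force: 38.2
```

Scaled: -0.001 m / 0.75 = -0.0013, -0.0005 m / 0.75 = -0.0007.

Request:
move_arm:
  plan:
    - {"delta_pos": [0, -0.0007, 0], "turn": [0, 0, 0], "fingers": 0.6}
    - {"delta_pos": [0, -0.0013, 0], "turn": [0, 0, 0], "fingers": 0.6}
    - {"delta_pos": [0, -0.0013, 0], "turn": [0, 0, 0], "fingers": 0.6}

```text
clock: 16.32
position: [0.5455, -0.0909, 0.1803]
ee_rot: [1.0, 0.025, 0.0, 0.0]
ft_force: [-0.9, -1.7, 3.8]
grip_width: 0.581
grasp_force: 38.1
```

Scaled: -0.001 m / 0.75 = -0.0013, -0.0005 m / 0.75 = -0.0007.

Request:
move_arm:
  plan:
    - {"delta_pos": [0, -0.0007, 0], "turn": [0, 0, 0], "fingers": 0.6}
    - {"delta_pos": [0, -0.0013, 0], "turn": [0, 0, 0], "fingers": 0.6}
    - {"delta_pos": [0, -0.0013, 0], "turn": [0, 0, 0], "fingers": 0.6}

```text
clock: 16.7
position: [0.5455, -0.0907, 0.1804]
ee_rot: [1.0, 0.024, 0.0, 0.0]
ft_force: [0.3, -5.7, 3.9]
grip_width: 0.576
grasp_force: 38.1
```

The side rail is felt at y ≈ -0.0907 (5.7 N). Ease off it and creep toward the end rail.

Scaled: 0.001 m / 0.75 = 0.0013, 0.0007 m / 0.75 = 0.0009.

Request:
move_arm:
  plan:
    - {"delta_pos": [0, 0.0009, 0], "turn": [0, 0, 0], "fingers": 0.6}
    - {"delta_pos": [0.0007, 0.0009, 0], "turn": [0, 0, 0], "fingers": 0.6}
    - {"delta_pos": [0.0013, 0.0009, 0], "turn": [0, 0, 0], "fingers": 0.6}
    - {"delta_pos": [0.0013, 0.0009, 0], "turn": [0, 0, 0], "fingers": 0.6}

```text
clock: 17.2
position: [0.5456, -0.0907, 0.1803]
ee_rot: [1.0, 0.025, -0.001, 0.0]
ft_force: [-6.9, -3.6, 7.7]
grip_width: 0.569
grasp_force: 38.6
```

Scaled: 0.001 m / 0.75 = 0.0013, 0.0005 m / 0.75 = 0.0007.

Request:
move_arm:
  plan:
    - {"delta_pos": [0.0007, 0, 0], "turn": [0, 0, 0], "fingers": 0.6}
    - {"delta_pos": [0.0013, 0, 0], "turn": [0, 0, 0], "fingers": 0.6}
    - {"delta_pos": [0.0013, 0, 0], "turn": [0, 0, 0], "fingers": 0.6}

```text
clock: 17.58
position: [0.5466, -0.0906, 0.1803]
ee_rot: [1.0, 0.025, -0.001, 0.0]
ft_force: [-6.7, -4.6, 7.4]
grip_width: 0.581
grasp_force: 38.6
```

Scaled: 0.001 m / 0.75 = 0.0013, 0.0005 m / 0.75 = 0.0007.

Request:
move_arm:
  plan:
    - {"delta_pos": [0.0007, 0, 0], "turn": [0, 0, 0], "fingers": 0.6}
    - {"delta_pos": [0.0013, 0, 0], "turn": [0, 0, 0], "fingers": 0.6}
    - {"delta_pos": [0.0013, 0, 0], "turn": [0, 0, 0], "fingers": 0.6}

```text
clock: 17.95
position: [0.5475, -0.0906, 0.1803]
ee_rot: [1.0, 0.025, -0.001, 0.0]
ft_force: [-6.7, -3.3, 8.5]
grip_width: 0.572
grasp_force: 38.6
```

Scaled: 0.001 m / 0.75 = 0.0013, -0.0006 m / 0.75 = -0.0008.

Request:
move_arm:
  plan:
    - {"delta_pos": [0, 0.0005, -0.0008], "turn": [0, 0, 0], "fingers": 0.6}
    - {"delta_pos": [0.0007, 0.0005, -0.0008], "turn": [0, 0, 0], "fingers": 0.6}
    - {"delta_pos": [0.0013, 0.0005, -0.0008], "turn": [0, 0, 0], "fingers": 0.6}
    - {"delta_pos": [0.0013, 0.0005, -0.0008], "turn": [0, 0, 0], "fingers": 0.6}

```text
clock: 18.45
position: [0.5474, -0.0906, 0.1803]
ee_rot: [1.0, 0.025, -0.002, -0.0]
ft_force: [-11.0, -1.8, 7.0]
grip_width: 0.578
grasp_force: 38.5
```

Scaled: 0.001 m / 0.75 = 0.0013, 0.0005 m / 0.75 = 0.0007.

Request:
move_arm:
  plan:
    - {"delta_pos": [0.0007, 0, 0], "turn": [0, 0, 0], "fingers": 0.6}
    - {"delta_pos": [0.0013, 0, 0], "turn": [0, 0, 0], "fingers": 0.6}
    - {"delta_pos": [0.0013, 0, 0], "turn": [0, 0, 0], "fingers": 0.6}

```text
clock: 18.82
position: [0.5474, -0.0906, 0.1803]
ee_rot: [1.0, 0.025, -0.003, 0.0]
ft_force: [-18.8, -2.0, 11.8]
grip_width: 0.576
grasp_force: 39.0
```

```bash
python3 -c "
from h import *
o=get_obs();print(o['position'].round(5),o['ft_force'].round(2),o['torque'].round(3));to(.5467,-.0886,.18,2.85)
c=camera('scene');np.savez('sd.npz',**c);save('s6.png',c,(190,220,290,295),8)"
```

```text
[ 0.54741 -0.09056  0.18035] [-18.84  -1.95  11.79] [-0.418  3.61  -0.197]
yaw 2.85 tilt [-7.e-03 -4.e-04 -1.e+00] d [-0.0006 -0.002   0.0004] turn z 0.0
```

View pics/s6.png

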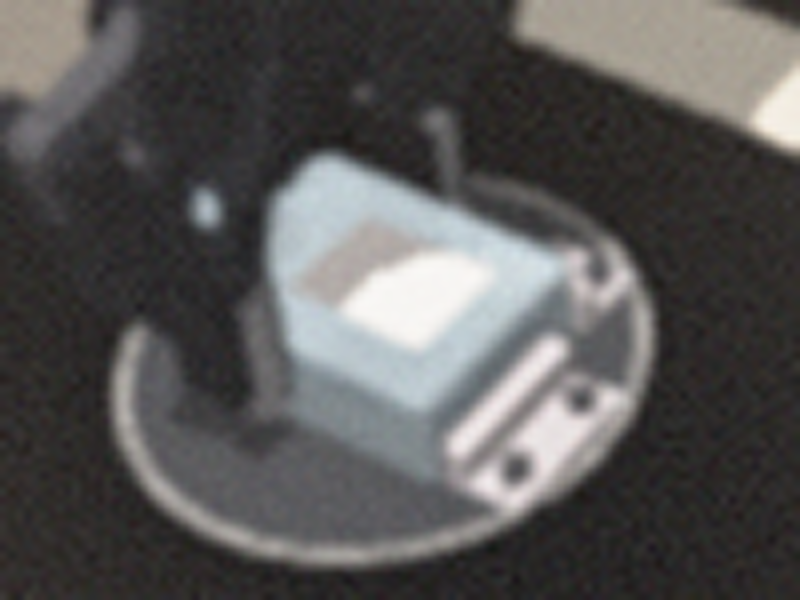

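The flat end now bears on the end rail along (450,450)–(565,340) in the crop with 19 N, and the side rail is at (585,285). Relax x and z, push onto the side rail, then set a moderate push on both.

Scaled: -0.0024 m / 0.75 = -0.0032, -0.0012 m / 0.75 = -0.0016.

Request:
move_arm:
  plan:
    - {"delta_pos": [-0.0016, 0, -0.0004], "turn": [0, 0, 0], "fingers": 0.6}
    - {"delta_pos": [-0.0032, 0, -0.0007], "turn": [0, 0, 0], "fingers": 0.6}
    - {"delta_pos": [-0.0032, 0, -0.0007], "turn": [0, 0, 0], "fingers": 0.6}

```text
clock: 19.25
position: [0.5476, -0.0906, 0.1808]
ee_rot: [1.0, 0.025, -0.001, -0.0]
ft_force: [-1.7, -2.1, -1.8]
grip_width: 0.573
grasp_force: 37.4
```

Scaled: -0.001 m / 0.75 = -0.0013, -0.0005 m / 0.75 = -0.0007.

Request:
move_arm:
  plan:
    - {"delta_pos": [0, -0.0007, 0], "turn": [0, 0, 0], "fingers": 0.6}
    - {"delta_pos": [0, -0.0013, 0], "turn": [0, 0, 0], "fingers": 0.6}
    - {"delta_pos": [0, -0.0013, 0], "turn": [0, 0, 0], "fingers": 0.6}

```text
clock: 19.62
position: [0.5476, -0.0905, 0.181]
ee_rot: [1.0, 0.025, -0.001, 0.0]
ft_force: [-1.9, -4.6, -3.5]
grip_width: 0.573
grasp_force: 37.3
```

z now pulls slightly upward, so set the flask down again before the final press.

Scaled: 0.0014 m / 0.75 = 0.0019, 0.001 m / 0.75 = 0.0013.

Request:
move_arm:
  plan:
    - {"delta_pos": [-0.0007, 0.0013, 0], "turn": [0, 0, 0], "fingers": 0.6}
    - {"delta_pos": [-0.0007, 0.0013, 0.0011], "turn": [0, 0, 0], "fingers": 0.6}
    - {"delta_pos": [-0.0007, 0.0013, 0.0019], "turn": [0, 0, 0], "fingers": 0.6}
    - {"delta_pos": [-0.0007, 0.0013, 0.0019], "turn": [0, 0, 0], "fingers": 0.6}

```text
clock: 20.12
position: [0.5475, -0.0906, 0.1804]
ee_rot: [1.0, 0.025, 0.0, 0.0]
ft_force: [-5.4, -1.8, 2.7]
grip_width: 0.577
grasp_force: 38.0
```

Request:
move_arm:
  plan:
    - {"delta_pos": [0.0004, -0.0011, 0], "turn": [0, 0, 0], "fingers": 0.6}
    - {"delta_pos": [0.0008, -0.0021, 0], "turn": [0, 0, 0], "fingers": 0.6}
    - {"delta_pos": [0.0008, -0.0027, 0], "turn": [0, 0, 0], "fingers": 0.6}
    - {"delta_pos": [0.0008, -0.0027, 0], "turn": [0, 0, 0], "fingers": 0.6}

```text
clock: 20.62
position: [0.5476, -0.0905, 0.1804]
ee_rot: [1.0, 0.024, -0.0, 0.001]
ft_force: [-6.3, -6.2, 4.4]
grip_width: 0.579
grasp_force: 38.2
```

Scaled: 0.0008 m / 0.75 = 0.0011, 0.0005 m / 0.75 = 0.0007.

Request:
move_arm:
  plan:
    - {"delta_pos": [0.0007, 0, 0], "turn": [0, 0, 0], "fingers": 0.6}
    - {"delta_pos": [0.0011, 0, 0], "turn": [0, 0, 0], "fingers": 0.6}
    - {"delta_pos": [0.0011, 0, 0], "turn": [0, 0, 0], "fingers": 0.6}

```text
clock: 21.0
position: [0.5476, -0.0905, 0.1804]
ee_rot: [1.0, 0.024, -0.001, 0.001]
ft_force: [-12.3, -8.0, 7.9]
grip_width: 0.574
grasp_force: 38.7
```

```bash
python3 -c "
from h import *
c=camera('scene');P=cloud(c);g=c['color'].max(-1)
o=get_obs();print(o['position'].round(5),o['ft_force'].round(2),o['torque'].round(3));to(*o['position'],2.85)
th=np.radians(2.85);a=np.array([np.cos(th),np.sin(th)]);b=np.array([-a[1],a[0]])
p=P[(P[...,2]>.198)&(P[...,2]<.235)&(g>100)&(P[...,0]>.5)&(P[...,0]<.66)&(P[...,1]>-.16)&(P[...,1]<-.03)]
d=p[:,:2]-o['position'][:2];u=d@a;v=d@b;z=p[:,2]
T=(z>.221)&(abs(v)<.02)&(u<.04)&(u>-.01)
A=np.c_[u[T],v[T],np.ones(T.sum())];k=np.linalg.lstsq(A,z[T],rcond=None)[0];print('top plane slopes deg',np.degrees(k[:2]).round(2),'z',k[2].round(4))
F=(z>.214)&(z<.221)&(abs(v)<.02)&(u>.03);print('front u',np.median(u[F]))
E=(z<.213)&(z>.206)&(v<.015)&(u>.03);print('end rail u',np.percentile(u[E],[2,10,50]).round(4))
print('top v range',np.percentile(v[T|((z>.221)&(u>.01)&(u<.045))],[.5,2,98,99.5]).round(4))
S=(z<.214)&(z>.206)&(v>.015);print('side rail v',np.percentile(v[S],[2,10,50]).round(4))
"
```

```text
[ 0.54752 -0.09052  0.18036] [-11.96  -6.77   8.4 ] [-1.479  2.449 -0.247]
yaw 2.75 tilt [-0.0027 -0.0025 -1.    ] d [0. 0. 0.] turn z -0.0018
top plane slopes deg [-0.06  0.2 ] z 0.2254
front u 0.04860090634147005
end rail u [0.0319 0.0421 0.0535]
top v range [-0.0294 -0.0248  0.0242  0.026 ]
side rail v [0.0154 0.0188 0.0291]
```

Both rails seem to be touched. I'll confirm that y is stopped by the side rail and not by friction on the end rail: back off x, then push y alone.

Scaled: -0.0045 m / 0.75 = -0.006, -0.003 m / 0.75 = -0.004.

Request:
move_arm:
  plan:
    - {"delta_pos": [-0.002, 0.0027, -0.0007], "turn": [0, 0, 0], "fingers": 0.6}
    - {"delta_pos": [-0.004, 0.0033, -0.0007], "turn": [0, 0, 0], "fingers": 0.6}
    - {"delta_pos": [-0.006, 0.0033, -0.0007], "turn": [0, 0, 0], "fingers": 0.6}
    - {"delta_pos": [-0.006, 0.0033, -0.0007], "turn": [0, 0, 0], "fingers": 0.6}

```text
clock: 21.55
position: [0.5446, -0.091, 0.1806]
ee_rot: [1.0, 0.025, 0.0, -0.0]
ft_force: [-0.6, 0.8, -1.3]
grip_width: 0.579
grasp_force: 37.6
```

Scaled: -0.0025 m / 0.75 = -0.0033, -0.002 m / 0.75 = -0.0027.

Request:
move_arm:
  plan:
    - {"delta_pos": [0, -0.0013, 0], "turn": [0, 0, 0], "fingers": 0.6}
    - {"delta_pos": [0, -0.0027, 0], "turn": [0, 0, 0], "fingers": 0.6}
    - {"delta_pos": [0, -0.0033, 0], "turn": [0, 0, 0], "fingers": 0.6}
    - {"delta_pos": [0, -0.0033, 0], "turn": [0, 0, 0], "fingers": 0.6}

```text
clock: 22.05
position: [0.5445, -0.0906, 0.1806]
ee_rot: [1.0, 0.024, 0.0, 0.001]
ft_force: [0.1, -6.0, -0.3]
grip_width: 0.576
grasp_force: 37.6
```

The side rail is confirmed: with x free, y stops at -0.0906 under 6 N. Now lower slightly, keep y light, go onto the end rail, then press both.

Scaled: 0.0037 m / 0.75 = 0.0049, 0.001 m / 0.75 = 0.0013.

Request:
move_arm:
  plan:
    - {"delta_pos": [0, 0.0009, 0.0007], "turn": [0, 0, 0], "fingers": 0.6}
    - {"delta_pos": [0.0013, 0.0009, 0.0008], "turn": [0, 0, 0], "fingers": 0.6}
    - {"delta_pos": [0.0027, 0.0009, 0.0008], "turn": [0, 0, 0], "fingers": 0.6}
    - {"delta_pos": [0.004, 0.0009, 0.0008], "turn": [0, 0, 0], "fingers": 0.6}
    - {"delta_pos": [0.0049, 0.0009, 0.0008], "turn": [0, 0, 0], "fingers": 0.6}
    - {"delta_pos": [0.0049, 0.0009, 0.0008], "turn": [0, 0, 0], "fingers": 0.6}
    - {"delta_pos": [0.0049, 0, 0.0008], "turn": [0, 0, 0], "fingers": 0.6}
    - {"delta_pos": [0.0049, 0, 0.0008], "turn": [0, 0, 0], "fingers": 0.6}

```text
clock: 23.05
position: [0.5473, -0.0905, 0.1804]
ee_rot: [1.0, 0.024, -0.001, 0.001]
ft_force: [-6.9, -7.3, 7.8]
grip_width: 0.575
grasp_force: 38.6
```

```bash
python3 -c "
from h import *
o=get_obs();print(o['position'].round(5),o['ft_force'].round(2),o['torque'].round(3));to(*o['position'],2.85)"
```

```text
[ 0.54733 -0.09055  0.18037] [-6.91 -7.33  7.8 ] [-1.458  1.434 -0.067]
yaw 2.76 tilt [-0.0014 -0.0024 -1.    ] d [0. 0. 0.] turn z -0.0016
```

x reads 0.2 mm short of the earlier stop, so push a little more.

Scaled: 0.0012 m / 0.75 = 0.0016, 0.0006 m / 0.75 = 0.0008.

Request:
move_arm:
  plan:
    - {"delta_pos": [0.0008, 0.0005, -0.0004], "turn": [0, 0, 0], "fingers": 0.6}
    - {"delta_pos": [0.0016, 0.0005, -0.0004], "turn": [0, 0, 0], "fingers": 0.6}
    - {"delta_pos": [0.0016, 0.0005, -0.0004], "turn": [0, 0, 0], "fingers": 0.6}
    - {"delta_pos": [0.0016, 0, -0.0004], "turn": [0, 0, 0], "fingers": 0.6}
    - {"delta_pos": [0.0016, 0, -0.0004], "turn": [0, 0, 0], "fingers": 0.6}
    - {"delta_pos": [0.0016, 0, -0.0004], "turn": [0, 0, 0], "fingers": 0.6}

```text
clock: 23.8
position: [0.5475, -0.0905, 0.1804]
ee_rot: [1.0, 0.024, -0.002, 0.001]
ft_force: [-12.1, -7.5, 10.0]
grip_width: 0.579
grasp_force: 38.8
```

```bash
python3 -c "
from h import *
o=get_obs();print(o['position'].round(5),o['ft_force'].round(2),o['torque'].round(3));to(*o['position'],2.85)
c=camera('scene');save('s7.png',c,(190,220,290,295),8)"
```

```text
[ 0.5475  -0.09052  0.18037] [-12.05  -7.47   9.97] [-1.459  2.353 -0.114]
yaw 2.74 tilt [-0.0037 -0.0024 -1.    ] d [0. 0. 0.] turn z -0.0018
```

View pics/s7.png

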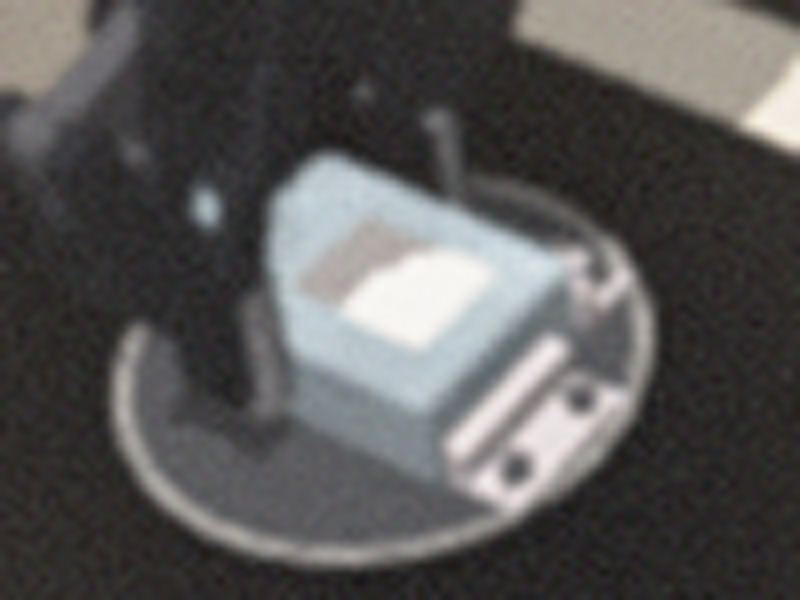

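The flask lies flat, with its flat end on the end rail (450,450)–(565,340) and its long side on the side rail near (580,280). It is still gripped, with 12 N and 7.5 N on the rails. Handing in.

```bash
python3 -c "
from workcell import hand_in
print(hand_in())"
```

```text
the job is handed in; nothing more can be done
None
```

The small flask lies flat on the stage, pressed into the corner with about 12 N on the end rail and 7.5 N on the side rail, and the gripper is still holding it; the job is handed in at about 24 s, and no verdict came back.

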